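# Rock the tilt gauge on the test stud to its preset mark

### The job

Pick up the tilt gauge by its handle and set the middle of its foot level on the one of the two sprung studs that sticks out of its sleeve (the other is covered by a tall sleeve), pressing the stud part of the way down. Then rock the gauge sideways on the stud, dial upright, until its swinging pointer settles on the middle of the preset mark. Finish while holding it there in the gripper, stud still part way down, with the sleeves and everything else left where they were.

Things in the scene. Friction and masses are not known exactly. Their poses are not given: they have to be found in the camera images.
- gauge_handle (a point): Centre of the handle of the loose tilt gauge (about 0.28 kg), which stands upright on its foot; 128.5 mm above the foot's underside. Handle: black upright block 22 mm (x) by 26 mm (y), 105 to 152 mm above the underside. Axes: x out of the dial's white face (away from the robot at the start, within 0.45 rad), y along the dial plate (robot's left at the start), z up the handle.
- gauge_foot (a point): Centre of the flat underside of the gauge's foot, gauge axes. Foot 36 mm (x) by 80 mm (y), 10 mm high; above it the aluminium dial plate, 100 mm wide (y), 8 mm thick (x), 10 to 106 mm above the underside.
- pointer (a joint): Angle of the dark pendulum pointer about the gauge's x, relative to the gauge, rad; 0 at the dial's bottom tick (gauge -z), positive with its tip towards the gauge's +y. It swings to hang straight down, lightly damped (some 2 s to settle): leaning the handle towards the gauge's +y by an angle makes it read plus that angle.
- pointer_tip (a point): Tip of the pointer, a needle with a round bob, on the dial's front, 42 mm below its pivot; the pivot is 63 mm above the foot's underside. Axes turn with the pointer, z from the tip to the pivot.
- mark (a joint): Angle of the preset mark, a thin steel hand with a plain 5 mm wide, 10 mm long block at its end near the dial's rim (no bob), same pivot, zero and sense as the pointer, rad. Stiff: it stays where it was set, somewhere between 0.18 and 0.50.
- mark_tip (a point): End of the mark, 42 mm from the pivot; axes turn with the mark, z towards the pivot.
- block1: One of two identical fixed steel blocks, 70 x 70 mm and 25 mm high, each with one upright brass stud in its middle. Origin: centre of the underside, on the bench.
- stud1_top (a point): Highest point of the stud of block1: 16 mm thick, uneven rounded crown with an off-centre bump 2.5 mm lower than the top; the top stands 85 mm above the bench when not pressed. This point moves down with the stud.
- stud1 (a joint): How far the sprung stud of block1 is pressed straight down, m: 0 free, 0.010 bottomed. Takes about 1.6 N to start moving, 5.6 N at the bottom (400 N/m).
- block2: One of two identical fixed steel blocks, 70 x 70 mm and 25 mm high, each with one upright brass stud in its middle. Origin: centre of the underside, on the bench.
- stud2_top (a point): Highest point of the stud of block2: 16 mm thick, uneven rounded crown with an off-centre bump 2.5 mm lower than the top; the top stands 85 mm above the bench when not pressed. This point moves down with the stud.
- stud2 (a joint): How far the sprung stud of block2 is pressed straight down, m: 0 free, 0.010 bottomed. Takes about 1.6 N to start moving, 5.6 N at the bottom (400 N/m).
- sleeve_tall: Loose grey tube, 32 mm outside, 21 mm bore, 72 mm high, standing on one of the blocks round its stud and rising 12 mm above the stud's top: that stud is not to be used. Origin: centre of its lower end, 25 mm above the bench.
- sleeve_low: Loose grey collar, 32 mm outside, 21 mm bore, 20 mm high, standing on the other block round its stud, which sticks out 40 mm above it: that is the stud to use. Origin: centre of its lower end, 25 mm above the bench.
- screwdriver: Bystander: screwdriver 190 mm long lying on the bench, black handle. Origin on the bench.
- tweezers: Bystander: steel tweezers, 130 mm, flat on the bench. Origin on the bench.
- circuit_board: Bystander: green circuit board with a display, 85 x 140 mm, 10 mm high. Origin on the bench.
- wire_spool: Bystander: white wire spool lying flat, 66 mm across, 22 mm high. Origin on the bench.
- pliers: Bystander: pliers with rubber handles, 160 mm. Origin on the bench.
- offcut: Bystander: plywood offcut 70 x 120 x 18 mm. Origin on the bench.
- flux_jar: Bystander: small closed jar, 48 mm across, 55 mm high. Origin on the bench.

How it is judged:
On the way, in this order (a step that is already met when the one before it is completed fails the run):
1. the gauge is lifted off the bench in the gripper (contact force between the fingers and gauge above 2 N and height (world z) of gauge_foot above 0.03 m), for 0.2 s.
2. the gauge stands about level on the stud that sticks out, pressing it (contact force between the fingers and gauge above 2 N and ((horizontal distance between sleeve_low and stud1_top below 0.02 m and distance between gauge_foot and stud1_top below 0.015 m and contact force between gauge and stud1 above 0.5 N and value of joint stud1 between 0.001 and 0.0095 m) or (horizontal distance between sleeve_low and stud2_top below 0.02 m and distance between gauge_foot and stud2_top below 0.015 m and contact force between gauge and stud2 above 0.5 N and value of joint stud2 between 0.001 and 0.0095 m)) and angle between gauge_foot's own x axis and vertical between 1.37 and 1.77 rad and value of joint pointer between -0.12 and 0.12 rad), for 0.2 s.
3. rocked on that stud until the pointer has settled on the mark (contact force between the fingers and gauge above 2 N and ((horizontal distance between sleeve_low and stud1_top below 0.02 m and distance between gauge_foot and stud1_top below 0.015 m and contact force between gauge and stud1 above 0.5 N and value of joint stud1 between 0.001 and 0.0095 m) or (horizontal distance between sleeve_low and stud2_top below 0.02 m and distance between gauge_foot and stud2_top below 0.015 m and contact force between gauge and stud2 above 0.5 N and value of joint stud2 between 0.001 and 0.0095 m)) and angle between gauge_foot's own x axis and vertical between 1.37 and 1.77 rad and angle between the z axis of pointer_tip and the z axis of mark_tip, either way round below 0.06 rad and velocity of joint pointer between -0.25 and 0.25 rad/s), for 0.3 s.
At the end, for the whole second after the job is handed in: The gripper holds the gauge; its foot centre is within 15 mm of the top of the stud in the low sleeve, pressing it 1 to 9.5 mm with over 0.5 N; neither sleeve touched; dial upright within 0.2 rad; pointer still (0.25 rad/s) and within 0.06 rad (2.5 mm) of the mark's middle (all of step 3 and height (world z) of gauge_foot above 0.06 m and contact force between gauge and sleeve_low below 0.2 N and contact force between gauge and sleeve_tall below 0.2 N); the arm keeps its last pose, push and grip.
It fails at once if a sleeve is moved over 20 mm (distance of any of sleeve_tall, sleeve_low from where it was at the start of the episode above 0.02 m).
It fails at once if a bystander is moved over 30 mm (distance of any of screwdriver, tweezers, circuit_board, wire_spool, pliers, offcut, flux_jar from where it was at the start of the episode above 0.03 m).
It fails at once if the preset mark is shifted (value of joint mark below 0.14 rad or value of joint mark above 0.54 rad).
It also fails if it takes over 61 s, if anything falls off the work surface, if the arm or the gripper's body presses on something with over 40 N, if the wrist force passes 120 N, or if a joint passes its speed limit or range.

### The arm

A 6-joint arm with a two-finger parallel gripper is mounted at the origin on the work surface. World frame = base frame: x ahead of the robot, y to its left, z up, the work surface at z = 0. Lengths are in m, angles in rad, forces in N, time in s.
With the tool pointing down it reaches from about 0.35 to 0.975 m from the base axis. Payload 4.9 kg.
Tool frame: the origin (TCP) lies between the finger pads; the fingertips stand 22 mm ahead of it and the grasp point (between the pads) lies 3 mm ahead of it; z points along the fingers, y is the line along which they close (so a half turn about z gives the same grasp; the last joint's range is limited). The gripper opens to 85 mm and grips with 20 to 120 N. Pads are 22 mm wide; open, the fingers measure 114 mm over their backs; the gripper's body (76 mm by 85 mm) begins 54 mm behind the grasp point. The pads swing forward as they close: fully open they stand 13 mm farther back than shut.
Start: joints at [-1.467, 0.053, 1.613, -0, 1.476, -0.119], TCP at [0.138, -0.61, 0.229] pointing down, gripper open.
Joint ranges: [-3.01, 3.01], [-1.01, 2.22], [0.06, 2.58], [-1.02, 4.17], [0.09, 2.62], [-3.14, 3.14]. Speed limits (rad/s): [2.57, 2.57, 3.14, 3.14, 3.14, 3.14].

### API

Orientations are given as a unit quaternion [w, x, y, z].
In Python, from plant import state, grab_frame, get_calibration, job_done, recognise, regions_of gives the robot as it stands.
- The arm moves only by the tool apply_moves, never from a script. Its argument "targets" is a list of rows, each an object with "translation": the shift along the tool's x, y, z normalised to -1 to 1, where 1 is 100 mm, a list of three; "twist": the turn about the tool's z normalised to -1 to 1, where 1 is 0.1 rad; "hand": the opening, from 0 (shut) to 1 (fully open). A call has 1 to 8 rows; each row shifts and turns the commanded pose from where the row before left it, along the tool's axes as they then stand; what a row does not reach is not made up. A row lasts 1/10 s, in which the tool goes at most 50 mm and 8.59 degrees, less where a joint would pass 70% of its speed; a pose out of reach is approached as far as the arm can. A call with a number of a shift or a turn outside -1 to 1 is refused whole. A call with a gripper value outside its range is refused whole. The fingers move at their own pace and stop on an object; the grip force is fixed at half the most. Time passes only in rows, so rows that do not move let the fingers close. It gives the time, the measured TCP pose, the force, the opening and the grip force at its end, in the units of the state.
- state(): the state, without advancing time (a new reading comes with each control period).
- grab_frame(name): name is "scene" or "top"; returns the picture (384x512x3 uint8, red, green, blue); there is no depth.
- get_calibration(name): a dict with "camera_matrix" (3x3 intrinsics, pixels), "D" ([k1, k2, p1, p2, k3] as OpenCV has them; the pictures are not rectified), "pose" (4x4, takes a point from camera to world coordinates). Camera axes: x right, y up, looking along -z (the intrinsics and any distortion apply to the point x, -y, -z); pixel columns grow to the right and rows downward; lengths in m; the calibration is good to about 2 mm. A picture is of the moment at which its call begins. get_calibration takes no time and is no camera call.
- job_done(): hands the job in; it is judged then, once.
Trained networks look in the newest picture that a camera, given by its name, has taken for a name from the list of things; names that differ only in an ending like _2 or _b are one class to them, and where a whole thing is asked for, a point or a joint stands for the part that bears it (a point fixed in the world has none). Each returns a list of dicts, best first, with "score" (0 to 1); they miss things now and then, are a little off and sometimes report something else, mostly with a low value. They report only what shows in the picture. A call takes as long as a camera call.
- recognise(camera, query): "point" ([x, y, z] in m, in world coordinates, good to about 4 mm: the middle of the surface that is visible of it).
- regions_of(camera, query): "pixels" (384x512 bool, what is visible of it).
The state is a dict: "time": time; "joint_pos": joint angles; "joint_vel": joint speeds; "joint_efforts": joint torques, N m; "tool_pos": TCP position; "tool_rot": TCP orientation; "contact_force": force on the tool from outside, world axes, zero at the start; "ft_torque": the same for the moment, N m; "gripper_width": opening from 0.0 (shut) to 1.0 (fully open); "grasp_force": force on a finger pad.
Only numpy, scipy, OpenCV 4.12 (cv2) and the standard library are available. Lean on these libraries where they do the work, as an engineer would, in place of code of your own. Each camera call takes 0.05 s, during which the arm holds its last target. There are 200 camera calls.

## Working session

There is one attempt and no reset: what is moved stays moved. The work goes in short steps, Python scripts to look and compute and a tool call to move; the robot and the scene stay as the last step left them, time stands still between calls to the robot, and variables do not carry over. Pictures are saved under pics/ and viewed, at most 10 in all, crops included, and the job is handed in when it is done.

Besides the shell and the picture viewer there is one more tool, called after "Request:" as name(argument=value, ...), one argument or row to a line, values as JSON. apply_moves: Moves the arm, as the interface text tells. Its arguments: {"type":"object","properties":{"targets":{"type":"array"}},"required":["targets"]}

```bash
mkdir -p pics; ls
python3 - <<'E'
from plant import *
import cv2,numpy as np
print(state())
for n in ("scene","top"):
    im=grab_frame(n); cv2.imwrite(f"pics/{n}0.png",im[...,::-1])
    c=get_calibration(n); print(n,np.round(c["camera_matrix"],1).tolist(),c["D"],np.round(c["pose"],4).tolist())
    for q in ("gauge_handle","gauge_foot","block1","stud1_top","sleeve_low","sleeve_tall","mark_tip","pointer_tip"):
        print(q,[(np.round(d["point"],4).tolist(),round(d["score"],2)) for d in recognise(n,q)][:3])
E
```

```text
pics
{'time': 0.0, 'joint_pos': array([-1.46701421e+00,  5.33624676e-02,  1.61428138e+00, -4.66309805e-06,
        1.47600443e+00, -1.18966137e-01]), 'joint_vel': array([ 0.00101385,  0.00035792, -0.00039707, -0.00095909, -0.0013156 ,
        0.00190081]), 'joint_efforts': array([ 2.04473254e-03, -3.93682158e+01, -3.70178175e+01,  4.45964332e-06,
        7.26555591e-03,  8.80534472e-07]), 'tool_pos': array([ 0.13802394, -0.60892948,  0.22776709]), 'tool_rot': array([-1.02779677e-03,  9.93803761e-01,  1.11144180e-01,  5.48227479e-06]), 'contact_force': array([0.21450656, 0.47021293, 0.121662  ]), 'ft_torque': array([-0.02327706,  0.05703027,  0.04221141]), 'grasp_force': 0.0, 'gripper_width': 0.9937761064242353}
scene [[361.8, 0.0, 257.4], [0.0, 361.8, 189.6], [0.0, 0.0, 1.0]] [-0.11801466  0.          0.          0.          0.        ] [[0.4343, -0.686, 0.5838, 0.9773], [0.9008, 0.3289, -0.2836, -0.1797], [0.0025, 0.649, 0.7608, 0.642], [0.0, 0.0, 0.0, 1.0]]
gauge_handle [([0.5553, 0.2321, 0.0677], 0.67)]
gauge_foot [([0.556, 0.2319, 0.0707], 0.94)]
block1 [([0.5262, -0.0358, 0.0228
[... 238 characters left out ...]
0.0824], 0.82)]
mark_tip []
pointer_tip [([0.5199, -0.0334, 0.0635], 0.58), ([0.3672, -0.2177, 0.0411], 0.58)]
top [[365.1, 0.0, 255.1], [0.0, 365.1, 194.4], [0.0, 0.0, 1.0]] [-0.03947092  0.          0.          0.          0.        ] [[0.0296, 0.9941, -0.1044, 0.4605], [-0.9994, 0.0312, 0.0136, 0.0049], [0.0167, 0.1039, 0.9944, 0.8079], [0.0, 0.0, 0.0, 1.0]]
gauge_handle [([0.5417, 0.2263, 0.0772], 0.7), ([0.7088, 0.1701, 0.0211], 0.68)]
gauge_foot [([0.5421, 0.2298, 0.0845], 0.97)]
block1 [([0.5608, -0.2819, 0.0283], 0.9), ([0.512, -0.0297, 0.0237], 0.71)]
stud1_top []
sleeve_low [([0.5102, -0.0331, 0.0459], 0.44)]
sleeve_tall [([0.5639, -0.2831, 0.0834], 0.9)]
mark_tip []
pointer_tip []
```

Run:
```python
import cv2,numpy as np
s=cv2.imread("pics/scene0.png");t=cv2.imread("pics/top0.png")
cv2.imwrite("pics/both.png",cv2.resize(np.hstack([s,t]),(800,300),interpolation=cv2.INTER_AREA))
```

```text
(no output)
```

View pics/scene0.png

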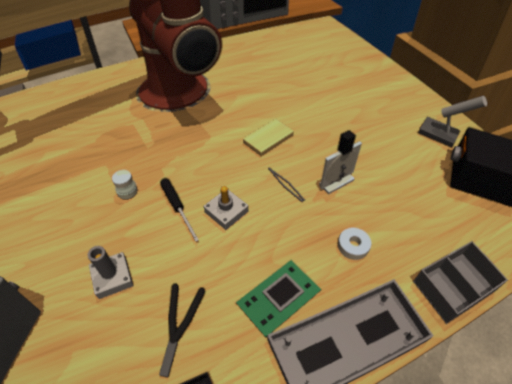

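View pics/top0.png

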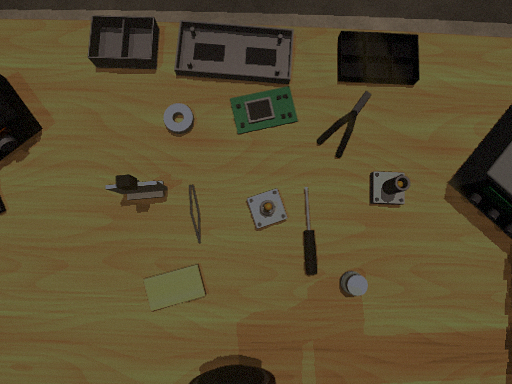

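The scene view shows the gauge at about (342,165) with its handle at (347,142). The low-sleeve block and brass stud are at (225,200), and the tall sleeve at (100,265). In the top view they are at (140,190), (267,208) and (390,187).

```bash
cat > h.py <<'E'
import numpy as np,cv2
from plant import *
from scipy.optimize import minimize
CAL={n:get_calibration(n) for n in("scene","top")}
def proj(n,P):
    c=CAL[n];T=np.linalg.inv(c["pose"]);p=(np.atleast_2d(P)@T[:3,:3].T+T[:3,3])*[1,-1,-1]
    return cv2.projectPoints(p.reshape(-1,1,3),np.zeros(3),np.zeros(3),np.array(c["camera_matrix"]),np.array(c["D"]))[0].reshape(-1,2)
def box(hx,hy,z0,z1): return np.array([[a,b,c] for a in(-hx,hx) for b in(-hy,hy) for c in(z0,z1)])
def cyl(r,z0,z1): a=np.linspace(0,6.283,25); return np.array([[r*np.cos(t),r*np.sin(t),z] for t in a for z in(z0,z1)])
GAUGE=[box(.018,.04,0,.010),box(.004,.05,.010,.106),box(.011,.013,.105,.152)]
BLOCK=[box(.035,.035,0,.025)]
def sil(n,parts,x,y,yaw,z=0):
    c,s=np.cos(yaw),np.sin(yaw);R=np.array([[c,-s,0],[s,c,0],[0,0,1]]);m=np.zeros((384*4,512*4),np.float32)
    for p in parts:
        q=proj(n,p@R.T+[x,y,z]);q=(q+.5)*4-.5
        cv2.fillConvexPoly(m,cv2.convexHull(np.round(q).astype(np.int32)),1)
    return cv2.resize(m,(512,384),interpolation=cv2.INTER_AREA)
def fit(parts,masks,x0):
    def f(v): return sum(((sil(n,parts,*v)-m)**2).sum() for n,m in masks.items())
    best=None
    for dy in(-.3,0,.3):
        v=np.array(x0)+[0,0,dy]
        r=minimize(f,v,method="Nelder-Mead",options=dict(initial_simplex=[v,v+[.012,0,0],v+[0,.012,0],v+[0,0,.15]],xatol=2e-4,fatol=.3))
        if best is None or r.fun<best.fun: best=r
    return np.round(best.x,4),best.fun
E
python3 - <<'E'
from h import *
M={}
for n in("scene","top"):
    grab_frame(n)
    for q in("gauge_foot","block1","sleeve_low","sleeve_tall"):
        r=regions_of(n,q)
        M[n,q]=r
        for d in r:
            ys,xs=np.nonzero(d["pixels"]);print(n,q,round(d["score"],2),len(xs),xs.mean().round(1),ys.mean().round(1),xs.min(),xs.max(),ys.min(),ys.max())
np.save("m.npy",M,allow_pickle=True)
m={n:M[n,"gauge_foot"][0]["pixels"].astype(np.float32) for n in("scene","top")}
print("both",fit(GAUGE,m,[.55,.23,0]))
for n in m: print(n,fit(GAUGE,{n:m[n]},[.55,.23,0]))
E
```

```text
scene gauge_foot 0.98 1517 340.8 163.0 319 361 130 193
scene gauge_foot 0.42 15 341.3 173.9 340 343 172 176
scene gauge_foot 0.31 555 124.5 184.2 112 137 170 198
scene block1 0.84 1087 112.2 277.7 89 132 253 298
scene block1 0.61 1024 225.7 209.3 203 248 186 229
scene sleeve_low 0.67 157 224.4 203.6 217 232 196 210
scene sleeve_tall 0.79 561 101.7 261.9 87 116 246 277
scene sleeve_tall 0.3 1569 340.6 163.4 319 361 130 193
top gauge_foot 0.9 1027 137.3 187.6 106 167 174 199
top block1 0.93 835 384.7 188.8 369 405 171 204
top block1 0.55 1013 267.1 207.9 247 287 189 227
top sleeve_low 0.61 122 267.0 208.3 260 274 201 215
top sleeve_tall 0.92 405 396.2 184.8 382 410 175 194
both (array([0.5461, 0.2375, 0.131 ]), np.float64(93.90234375))
scene (array([0.5449, 0.2393, 0.1433]), np.float64(34.84765625))
top (array([0.5466, 0.2371, 0.1139]), np.float64(33.15625))
```

Run:
```python
from h import *
M=np.load("m.npy",allow_pickle=True).item()
def fill(n,i): # block incl. stud & sleeve: union with low sleeve, filled
    u=M[n,"block1"][i]["pixels"]|M[n,"sleeve_low"][0]["pixels"]; return u.astype(np.float32)
m={n:fill(n,1) for n in("scene","top")}
P=BLOCK+[cyl(.016,.025,.045)]
P2=P+[cyl(.008,.03,.085)]
for nm,p in(("nostud",P),("stud",P2)):
    print(nm,fit(p,m,[.51,-.034,.2]),[fit(p,{n:m[n]},[.51,-.034,.2]) for n in m])
m={n:M[n,"block1"][0]["pixels"].astype(np.float32) for n in m}
for n in ("scene","top"): 
    im=grab_frame(n).astype(int)
    br=(im[...,0]-im[...,2]>60) 
    x,y=(225,196) if n=="scene" else (267,208)
    r=regions_of(n,"stud1_top")
    for d in r: ys,xs=np.nonzero(d["pixels"]);print(n,round(d["score"],2),len(xs),xs.mean(),ys.mean(),ys.min(),ys.max())
    print(proj(n,[.513,-.033,.085]))
s=cv2.imread("pics/scene0.png")[175:235,195:255];t=cv2.imread("pics/top0.png")[178:238,237:297]
cv2.imwrite("pics/stud.png",cv2.resize(np.hstack([s,t]),None,fx=6,fy=6,interpolation=cv2.INTER_CUBIC))
```

```text
nostud (array([ 0.5141, -0.0322,  0.3667]), np.float64(80.25)) [(array([ 0.5136, -0.0314,  0.3951]), np.float64(46.75)), (array([ 0.5145, -0.0326,  0.3568]), np.float64(19.3125))]
stud (array([ 0.5144, -0.0322,  0.3769]), np.float64(73.62890625)) [(array([ 0.5144, -0.0312,  0.4017]), np.float64(40.546875)), (array([ 0.5145, -0.0326,  0.3568]), np.float64(19.3125))]
scene 0.43 120 224.34166666666667 195.03333333333333 187 203
[[222.60189742 187.05964249]]
[[268.8777035  206.58395495]]
```

View pics/stud.png

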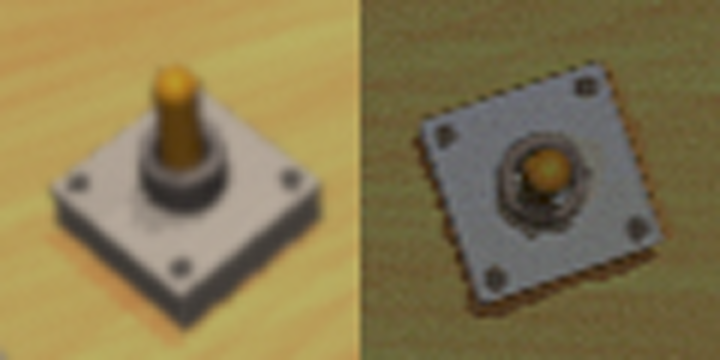

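Request:
apply_moves(
  targets=[
    {"translation": [0, 0, -0.2], "twist": -1, "hand": 1},
    {"translation": [0, 0, -0.2], "twist": -1, "hand": 1},
    {"translation": [0, 0, -0.2], "twist": -1, "hand": 1},
    {"translation": [0, 0, -0.2], "twist": -1, "hand": 1},
    {"translation": [0, 0, 0], "twist": -1, "hand": 1},
    {"translation": [0, 0, 0], "twist": -1, "hand": 1},
    {"translation": [0, 0, 0], "twist": -1, "hand": 1},
    {"translation": [0, 0, 0], "twist": -1, "hand": 1},
  ],
)

```text
time: 2.4
tool_pos: [0.1381, -0.6095, 0.309]
tool_rot: [0.0, 0.871, 0.491, -0.0]
contact_force: [0.0, 0.6, 0.2]
gripper_width: 1.002
grasp_force: 0.0
```

Request:
apply_moves(
  targets=[
    {"translation": [0, 0, 0], "twist": -1, "hand": 1},
    {"translation": [0, 0, 0], "twist": -1, "hand": 1},
    {"translation": [0, 0, 0], "twist": -1, "hand": 1},
    {"translation": [0, 0, 0], "twist": -1, "hand": 1},
    {"translation": [0, 0, 0], "twist": -1, "hand": 1},
    {"translation": [0, 0, 0], "twist": -1, "hand": 1},
    {"translation": [0, 0, 0], "twist": -0.79, "hand": 1},
    {"translation": [0, 0, 0], "twist": 0, "hand": 1},
  ],
)

```text
time: 3.2
tool_pos: [0.1381, -0.6095, 0.309]
tool_rot: [-0.0, 0.659, 0.752, 0.0]
contact_force: [-0.0, 0.5, -0.4]
gripper_width: 1.0
grasp_force: 0.0
```

```bash
cat >> h.py <<'E'
def Rt():
    w,x,y,z=state()["tool_rot"]
    from scipy.spatial.transform import Rotation as R
    return R.from_quat([x,y,z,w]).as_matrix()
def to(*p):
    R=Rt();s=state();d=R.T@(np.array(p)-s["tool_pos"])
    print("pos",s["tool_pos"].round(4),"yaw",round(float(np.arctan2(R[1,0],R[0,0])),4),"shift/100mm",(d*10).round(3),"j6",s["joint_pos"][5].round(2),"t",round(s["time"],2))
E
python3 -c "
from h import *
to(.546,.2375,.31);print(Rt().round(3))"
```

```text
pos [ 0.1381 -0.6095  0.309 ] yaw 1.7016 shift/100mm [ 7.866  5.149 -0.01 ] j6 -1.6 t 3.2
[[-0.13   0.991 -0.   ]
 [ 0.991  0.13   0.   ]
 [ 0.    -0.    -1.   ]]
```

Request:
apply_moves(
  targets=[
    {"translation": [0.25, 0.4, 0], "twist": 0, "hand": 1},
    {"translation": [0.25, 0.4, 0], "twist": 0, "hand": 1},
    {"translation": [0.25, 0.4, 0], "twist": 0, "hand": 1},
    {"translation": [0.25, 0.4, 0], "twist": 0, "hand": 1},
    {"translation": [0.25, 0.4, 0], "twist": 0, "hand": 1},
    {"translation": [0.25, 0.4, 0], "twist": 0, "hand": 1},
    {"translation": [0.25, 0.4, 0], "twist": 0, "hand": 1},
    {"translation": [0.25, 0.4, 0], "twist": 0, "hand": 1},
  ],
)

```text
time: 4.0
tool_pos: [0.4305, -0.368, 0.3093]
tool_rot: [0.0, 0.66, 0.751, -0.0]
contact_force: [0.5, 0.5, -0.8]
gripper_width: 0.999
grasp_force: 0.0
```

Request:
apply_moves(
  targets=[
    {"translation": [0.4, 0.12, 0], "twist": 0, "hand": 1},
    {"translation": [0.4, 0.12, 0], "twist": 0, "hand": 1},
    {"translation": [0.4, 0.12, 0], "twist": 0, "hand": 1},
    {"translation": [0.4, 0.12, 0], "twist": 0, "hand": 1},
    {"translation": [0.4, 0.12, 0], "twist": 0, "hand": 1},
    {"translation": [0.4, 0.12, 0], "twist": 0, "hand": 1},
    {"translation": [0.4, 0.12, 0], "twist": 0, "hand": 1},
    {"translation": [0.4, 0.12, 0], "twist": 0, "hand": 1},
  ],
)

```text
time: 4.8
tool_pos: [0.4826, -0.0379, 0.3093]
tool_rot: [0.0, 0.66, 0.751, 0.0]
contact_force: [1.2, 0.5, 0.3]
gripper_width: 0.999
grasp_force: 0.0
```

Request:
apply_moves(
  targets=[
    {"translation": [0.4, 0.12, 0], "twist": 0, "hand": 1},
    {"translation": [0.4, 0.12, 0], "twist": 0, "hand": 1},
    {"translation": [0.4, 0.12, 0], "twist": 0, "hand": 1},
    {"translation": [0.4, 0.12, 0], "twist": 0, "hand": 1},
    {"translation": [0.3, 0.12, 0], "twist": 0, "hand": 1},
    {"translation": [0.3, 0.12, 0], "twist": 0, "hand": 1},
    {"translation": [0.2, 0.12, 0], "twist": 0, "hand": 1},
    {"translation": [0, 0, 0], "twist": 0, "hand": 1},
  ],
)

```text
time: 5.6
tool_pos: [0.5347, 0.2115, 0.3086]
tool_rot: [-0.0, 0.659, 0.752, -0.0]
contact_force: [-0.0, -0.8, 0.6]
gripper_width: 1.001
grasp_force: 0.0
```

```bash
python3 -c "
from h import *
to(.546,.2375,.1315)"
```

```text
pos [0.5347 0.2115 0.3086] yaw 1.7033 shift/100mm [0.242 0.147 1.771] j6 0.11 t 5.6
```

Request:
apply_moves(
  targets=[
    {"translation": [0.24, 0.15, 0], "twist": 0, "hand": 1},
    {"translation": [0, 0, 0.3], "twist": 0, "hand": 1},
    {"translation": [0, 0, 0.4], "twist": 0, "hand": 1},
    {"translation": [0, 0, 0.4], "twist": 0, "hand": 1},
    {"translation": [0, 0, 0.3], "twist": 0, "hand": 1},
    {"translation": [0, 0, 0.2], "twist": 0, "hand": 1},
    {"translation": [0, 0, 0.17], "twist": 0, "hand": 1},
    {"translation": [0, 0, 0], "twist": 0, "hand": 1},
  ],
)

```text
time: 6.4
tool_pos: [0.5446, 0.2339, 0.1292]
tool_rot: [-0.001, 0.66, 0.751, -0.002]
contact_force: [-0.1, -0.4, 0.1]
gripper_width: 0.999
grasp_force: 0.0
```

```bash
python3 -c "
from h import *
to(.546,.2375,.131)
im=grab_frame('scene');g2=grab_frame('top')
cv2.imwrite('pics/g.png',cv2.resize(np.hstack([im[90:210,290:410],g2[140:260,80:200]])[...,::-1],None,fx=3.3,fy=3.3,interpolation=cv2.INTER_CUBIC))"
```

```text
pos [0.5446 0.2339 0.1292] yaw 1.7005 shift/100mm [ 0.034  0.019 -0.018] j6 0.15 t 6.4
```

View pics/g.png

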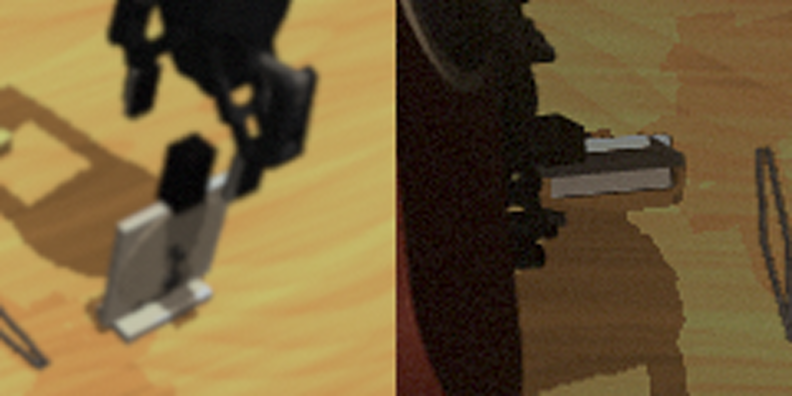

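Fingers straddle the handle on either side (scene about (347,142), top about (130,182)). Closing.

Request:
apply_moves(
  targets=[
    {"translation": [0.02, 0.01, -0.01], "twist": 0, "hand": 0},
    {"translation": [0, 0, 0], "twist": 0, "hand": 0},
    {"translation": [0, 0, 0], "twist": 0, "hand": 0},
    {"translation": [0, 0, 0], "twist": 0, "hand": 0},
    {"translation": [0, 0, 0], "twist": 0, "hand": 0},
    {"translation": [0, 0, 0], "twist": 0, "hand": 0},
    {"translation": [0, 0, 0], "twist": 0, "hand": 0},
    {"translation": [0, 0, 0], "twist": 0, "hand": 0},
  ],
)

```text
time: 7.3
tool_pos: [0.5474, 0.2373, 0.1337]
tool_rot: [0.0, 0.659, 0.752, 0.001]
contact_force: [-0.5, 0.4, 4.3]
gripper_width: 0.242
grasp_force: 61.8
```

```bash
python3 -c "
from h import *
to(.66,-.03,.52);print(state()['gripper_width'],state()['grasp_force'])"
```

```text
pos [0.5474 0.2373 0.1337] yaw 1.7018 shift/100mm [-2.796  0.771 -3.863] j6 0.15 t 7.3
0.24180107467602285 61.83555364608765
```

Request:
apply_moves(
  targets=[
    {"translation": [0, 0, -0.1], "twist": 0, "hand": 0},
    {"translation": [0, 0, -0.2], "twist": 0, "hand": 0},
    {"translation": [0, 0, -0.3], "twist": 0, "hand": 0},
    {"translation": [0, 0, -0.4], "twist": 0, "hand": 0},
    {"translation": [0, 0, -0.4], "twist": 0, "hand": 0},
    {"translation": [-0.2, 0.1, -0.4], "twist": 0, "hand": 0},
    {"translation": [-0.2, 0.1, -0.4], "twist": 0, "hand": 0},
    {"translation": [-0.3, 0.1, -0.3], "twist": 0, "hand": 0},
  ],
)

```text
time: 8.1
tool_pos: [0.5858, 0.1718, 0.3852]
tool_rot: [0.0, 0.659, 0.753, 0.0]
contact_force: [1.2, 0.1, -2.7]
gripper_width: 0.243
grasp_force: 61.0
```

Request:
apply_moves(
  targets=[
    {"translation": [-0.3, 0.1, -0.3], "twist": 0, "hand": 0},
    {"translation": [-0.3, 0.1, -0.3], "twist": 0, "hand": 0},
    {"translation": [-0.3, 0.1, -0.3], "twist": 0, "hand": 0},
    {"translation": [-0.3, 0.1, -0.2], "twist": 0, "hand": 0},
    {"translation": [-0.3, 0.07, -0.16], "twist": 0, "hand": 0},
    {"translation": [-0.3, 0, -0.1], "twist": 0, "hand": 0},
    {"translation": [-0.2, 0, 0], "twist": 0, "hand": 0},
    {"translation": [-0.1, 0, 0], "twist": 0, "hand": 0},
  ],
)

```text
time: 8.9
tool_pos: [0.6599, -0.032, 0.5175]
tool_rot: [-0.001, 0.66, 0.751, -0.001]
contact_force: [0.3, 0.3, -3.8]
gripper_width: 0.24
grasp_force: 61.0
```

Request:
apply_moves(
  targets=[
    {"translation": [0, 0, 0], "twist": 0.9, "hand": 0},
    {"translation": [0, 0, 0], "twist": 0.9, "hand": 0},
    {"translation": [0, 0, 0], "twist": 0.9, "hand": 0},
    {"translation": [0, 0, 0], "twist": 0.9, "hand": 0},
    {"translation": [0, 0, 0], "twist": 0.8, "hand": 0},
    {"translation": [0, 0, 0], "twist": 0, "hand": 0},
    {"translation": [0, 0, 0], "twist": 0, "hand": 0},
    {"translation": [0, 0, 0], "twist": 0, "hand": 0},
  ],
)

```text
time: 9.7
tool_pos: [0.6598, -0.03, 0.5185]
tool_rot: [-0.0, 0.807, 0.591, -0.0]
contact_force: [-0.2, -0.2, -2.6]
gripper_width: 0.237
grasp_force: 60.9
```

Request:
apply_moves(
  targets=[
    {"translation": [0, 0, 0], "twist": 0, "hand": 0},
    {"translation": [0, 0, 0], "twist": 0, "hand": 0},
    {"translation": [0, 0, 0], "twist": 0, "hand": 0},
    {"translation": [0, 0, 0], "twist": 0, "hand": 0},
    {"translation": [0, 0, 0], "twist": 0, "hand": 0},
    {"translation": [0, 0, 0], "twist": 0, "hand": 0},
    {"translation": [0, 0, 0], "twist": 0, "hand": 0},
    {"translation": [0, 0, 0], "twist": 0, "hand": 0},
  ],
)

```text
time: 10.5
tool_pos: [0.6599, -0.0304, 0.519]
tool_rot: [0.0, 0.808, 0.59, 0.0]
contact_force: [0.3, 0.1, -3.3]
gripper_width: 0.239
grasp_force: 60.9
```

```bash
python3 -c "
from h import *
to(.514,-.032,.4)
s=state();print(s['gripper_width'],s['grasp_force'],s['contact_force'])
p=s['tool_pos'];x,y=proj('scene',p-[0,0,.07])[0];print(x,y)
im=grab_frame('scene');cv2.imwrite('pics/full1.png',im[...,::-1])
x,y=int(x),int(y);a,b=max(0,y-75),max(0,x-75)
print('crop',a,b);cv2.imwrite('pics/dial.png',cv2.resize(im[a:a+150,b:b+150,::-1],None,fx=4,fy=4,interpolation=cv2.INTER_CUBIC))"
```

```text
pos [ 0.6599 -0.0304  0.519 ] yaw 1.2618 shift/100mm [-0.459 -1.385  1.19 ] j6 0.15 t 10.5
0.2385399126862816 60.92243313789368 [ 0.31826818  0.10061473 -3.30610424]
253.73480416335465 55.14036335356076
crop 0 178
```

View pics/dial.png

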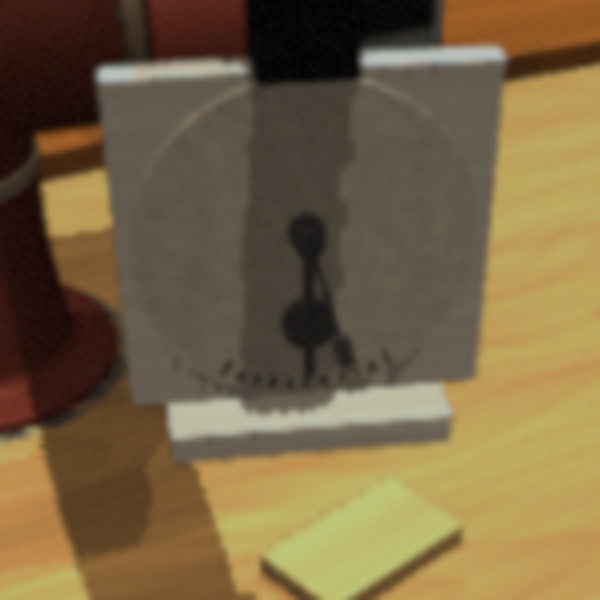

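The dial faces the camera, with (in 4× crop pixels) pivot (307,235), pointer straight down with its tip at (308,378), and the mark's block at about (344,350) on the gauge's +y side.

Run:
```python
from h import *
src=np.float32([[101,82],[504,67],[475,381],[131,404]]);dst=np.float32([[-50,106],[50,106],[50,10],[-50,10]])
H=cv2.getPerspectiveTransform(src,dst)
P=lambda *p:cv2.perspectiveTransform(np.float32([p]),H)[0]
q=P((307,235),(308,378),(344,350),(349,366),(308,322));print(q.round(1))
for a in q[1:]: d=a-q[0];print(np.arctan2(d[0],-d[1]).round(3),np.hypot(*d).round(1))
# rectified, magnified view 10 px/mm of bottom
im=cv2.imread("pics/full1.png");S=np.array([[.25,0,178-.375],[0,.25,-.375],[0,0,1]])
A=np.array([[10,0,400],[0,-10,800],[0,0,1.]])@H@np.linalg.inv(S)
cv2.imwrite("pics/rect.png",cv2.warpPerspective(im,A,(800,700),flags=cv2.INTER_CUBIC))
```

```text
[[ 0.3 61.3]
 [ 0.6 15. ]
 [10.9 23.8]
 [12.5 18.2]
 [ 0.6 33.9]]
0.008 46.3
0.277 38.9
0.276 44.8
0.012 27.4
```

View pics/rect.png

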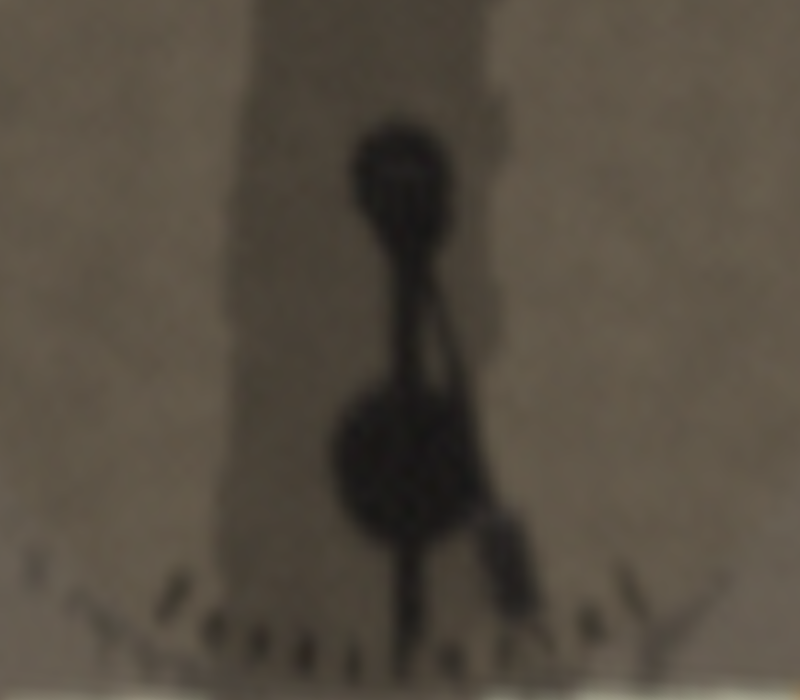

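Request:
apply_moves(
  targets=[
    {"translation": [-0.05, -0.15, 0.2], "twist": 0, "hand": 0},
    {"translation": [-0.08, -0.25, 0.4], "twist": 0, "hand": 0},
    {"translation": [-0.08, -0.25, 0.4], "twist": 0, "hand": 0},
    {"translation": [-0.08, -0.25, 0.4], "twist": 0, "hand": 0},
    {"translation": [-0.08, -0.25, 0.4], "twist": 0, "hand": 0},
    {"translation": [-0.05, -0.15, 0.4], "twist": 0, "hand": 0},
    {"translation": [-0.04, -0.08, 0.3], "twist": 0, "hand": 0},
    {"translation": [0, 0, 0.2], "twist": 0, "hand": 0},
  ],
)

```text
time: 11.35
tool_pos: [0.5122, -0.032, 0.2459]
tool_rot: [-0.001, 0.808, 0.59, -0.001]
contact_force: [0.0, -0.9, -2.6]
gripper_width: 0.242
grasp_force: 61.0
```

Request:
apply_moves(
  targets=[
    {"translation": [0, 0, 0], "twist": 0, "hand": 0},
    {"translation": [0, 0, 0], "twist": 0, "hand": 0},
    {"translation": [0, 0, 0], "twist": 0, "hand": 0},
    {"translation": [0, 0, 0], "twist": 0, "hand": 0},
    {"translation": [0, 0, 0], "twist": 0, "hand": 0},
    {"translation": [0, 0, 0], "twist": 0, "hand": 0},
    {"translation": [0, 0, 0], "twist": 0, "hand": 0},
    {"translation": [0, 0, 0], "twist": 0, "hand": 0},
  ],
)

```text
time: 12.15
tool_pos: [0.5145, -0.0323, 0.249]
tool_rot: [0.0, 0.807, 0.59, 0.0]
contact_force: [0.5, -0.0, -3.0]
gripper_width: 0.24
grasp_force: 61.0
```

```bash
python3 -c "
from h import *
to(.5142,-.0318,.218)
print(state()['contact_force'])
p=state()['tool_pos'];m={}
for n in('scene','top'):
    grab_frame(n);r=regions_of(n,'gauge_foot')
    print(n,[(round(d['score'],2),d['pixels'].sum()) for d in r][:3])
    m[n]=r[0]['pixels'].astype(np.float32)
sc={'scene':m['scene']}
for h in(.131,.133,.135):
  z=p[2]-h
  f=lambda v:((sil('scene',GAUGE[:2],v[0],v[1],v[2],z)-m['scene'])**2).sum()
  v=np.array([p[0],p[1],-.31])
  r=minimize(f,v,method='Nelder-Mead',options=dict(initial_simplex=[v,v+[.01,0,0],v+[0,.01,0],v+[0,0,.1]]));print(h,r.x.round(4),r.fun)
"
```

```text
pos [ 0.5145 -0.0323  0.249 ] yaw 1.2618 shift/100mm [ 0.004 -0.004  0.31 ] j6 0.1 t 12.15
[ 0.48366368 -0.04724839 -3.04700046]
scene [(0.8, np.int64(2652))]
top [(0.53, np.int64(5))]
0.131 [ 0.5141 -0.0321 -0.3092] 114.6953125
0.133 [ 0.5118 -0.0316 -0.3048] 110.4296875
0.135 [ 0.5099 -0.031  -0.312 ] 110.70703125
```

Request:
apply_moves(
  targets=[
    {"translation": [0, 0, 0.12], "twist": 0, "hand": 0},
    {"translation": [0, 0, 0.12], "twist": 0, "hand": 0},
    {"translation": [0, 0, 0.03], "twist": 0, "hand": 0},
    {"translation": [0, 0, 0.03], "twist": 0, "hand": 0},
    {"translation": [0, 0, 0.03], "twist": 0, "hand": 0},
    {"translation": [0, 0, 0], "twist": 0, "hand": 0},
    {"translation": [0, 0, 0], "twist": 0, "hand": 0},
    {"translation": [0, 0, 0], "twist": 0, "hand": 0},
  ],
)

```text
time: 13.15
tool_pos: [0.5146, -0.0323, 0.2165]
tool_rot: [0.0, 0.808, 0.59, 0.0]
contact_force: [-1.1, 0.8, -0.0]
gripper_width: 0.243
grasp_force: 61.3
```

```bash
cat > look.py <<'E'
from h import *
import sys
s=state();print(s['tool_pos'].round(4),s['contact_force'].round(2),s['ft_torque'].round(3),s['time'])
im=grab_frame('scene');r=regions_of('scene','gauge_foot')[0]['pixels'];ys,xs=np.nonzero(r)
cx,cy=int(xs.mean()),int(ys.mean());a,b=cy-45,cx-45
print('crop',a,b,'pointer/mark',[ (q,[(round(d['score'],2),d['point'].round(4) if hasattr(d['point'],'round') else d['point']) for d in recognise('scene',q)][:2]) for q in('pointer_tip','mark_tip')])
cv2.imwrite(sys.argv[1],cv2.resize(im[a:a+90,b:b+90,::-1],None,fx=6.5,fy=6.5,interpolation=cv2.INTER_CUBIC))
E
python3 -c "
from plant import *;s=state();print(s['tool_pos'],s['contact_force'],s['ft_torque'])"
```

```text
[ 0.51463375 -0.03228153  0.21652617] [-1.07964045  0.76088595 -0.03595331] [ 0.03028119  0.39103258 -0.01229895]
```

Request:
apply_moves(
  targets=[
    {"translation": [0, 0, 0.02], "twist": 0, "hand": 0},
    {"translation": [0, 0, 0], "twist": 0, "hand": 0},
    {"translation": [0, 0, 0], "twist": 0, "hand": 0},
    {"translation": [0, 0, 0], "twist": 0, "hand": 0},
    {"translation": [0, 0, 0], "twist": 0, "hand": 0},
    {"translation": [0, 0, 0], "twist": 0, "hand": 0},
  ],
)

```text
time: 13.75
tool_pos: [0.5146, -0.0323, 0.2142]
tool_rot: [0.0, 0.808, 0.59, 0.0]
contact_force: [-0.4, 0.5, -0.2]
gripper_width: 0.24
grasp_force: 61.4
```

```bash
python3 look.py pics/l1.png
```

```text
[ 0.5146 -0.0323  0.2142] [-0.45  0.48 -0.22] [0.    0.155 0.001] 13.75
crop 124 176 pointer/mark [('pointer_tip', [(0.43, [0.5254, -0.0404, 0.1222])]), ('mark_tip', [(0.35, [0.5794, -0.2977, 0.0835])])]
```

View pics/l1.png

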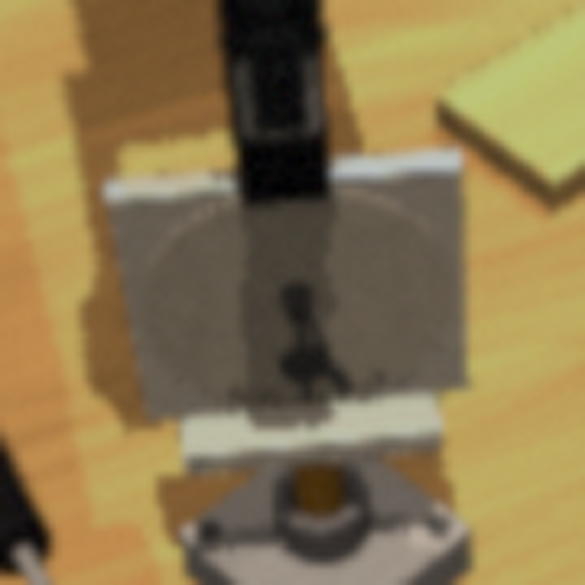

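The gauge sits on the stud. The plate's top edge runs from (105,190) to (462,155), the pointer hub is at (297,300) and the bob at (303,362). I'll quantify roll by a silhouette fit.

```bash
cat >> h.py <<'E'
from scipy.spatial.transform import Rotation as Ro
def pts(v,P): # v: tcp-free pose: foot x,y,z,yaw,roll(lean to +y),pitch
    return (Ro.from_euler('ZXY',[v[3],-v[4],v[5]]).apply(P))+v[:3]
def silp(v):
    m=np.zeros((384*4,512*4),np.float32)
    for p in GAUGE[:2]:
        q=(proj('scene',pts(v,p))+.5)*4-.5
        cv2.fillConvexPoly(m,cv2.convexHull(np.round(q).astype(np.int32)),1)
    return cv2.resize(m,(512,384),interpolation=cv2.INTER_AREA)
def fitroll(m,v0):
    """free: foot position, roll, pitch; yaw fixed"""
    w=np.array([.005,.005,.005,.05,.03])
    def f(u):
        u=u*w; v=[v0[0]+u[0],v0[1]+u[1],v0[2]+u[2],v0[3],v0[4]+u[3],u[4]]
        return ((silp(v)-m)**2).sum()+3*(u[4]/.03)**2+3*(u[2]/.003)**2
    r=minimize(f,np.zeros(5),method='Nelder-Mead',options=dict(initial_simplex=np.vstack([np.zeros(5),np.eye(5)]),maxiter=600,xatol=.01,fatol=.2))
    u=r.x*w;return np.array([v0[0]+u[0],v0[1]+u[1],v0[2]+u[2],v0[3],v0[4]+u[3],u[4]]).round(4),r.fun
E
cat > roll.py <<'E'
from h import *
import sys
s=state();R=Rt();yaw=np.arctan2(R[1,0],R[0,0])-np.pi/2;th=float(sys.argv[1])
print(s['tool_pos'].round(4),s['contact_force'].round(2),s['ft_torque'].round(3),round(s['time'],2),s['gripper_width'].round(3))
grab_frame('scene');m=regions_of('scene','gauge_foot')[0]['pixels'].astype(np.float32)
p=s['tool_pos'];ey=np.array([-np.sin(yaw),np.cos(yaw),0])
f=p-.132*(np.sin(th)*ey+np.cos(th)*np.array([0,0,1]))
for t0 in(th,th-.1): print(fitroll(m,[*f,yaw,t0]))
E
python3 roll.py 0
```

```text
Traceback (most recent call last):
  File "roll.py", line 4, in <module>
    print(s['tool_pos'].round(4),s['contact_force'].round(2),s['ft_torque'].round(3),round(s['time'],2),s['gripper_width'].round(3))
                                                                                                        ^^^^^^^^^^^^^^^^^^^^^^^^
AttributeError: 'float' object has no attribute 'round'
```

```bash
sed -i "s/,s\['gripper_width'\].round(3)//" roll.py; python3 roll.py 0
```

```text
[ 0.5146 -0.0323  0.2141] [-1.35 -0.02 -0.4 ] [ 0.058  0.146 -0.065] 13.95
(array([ 0.5131, -0.0324,  0.0826, -0.309 ,  0.0102,  0.0049]), np.float64(103.5687763156225))
(array([ 0.5115, -0.0313,  0.0797, -0.309 ,  0.0021, -0.0095]), np.float64(99.60519581721967))
```

Request:
apply_moves(
  targets=[
    {"translation": [0.042, 0, 0.011], "twist": 0, "hand": 0},
    {"translation": [0.042, 0, 0.002], "twist": 0, "hand": 0},
    {"translation": [0.042, 0, 0.004], "twist": 0, "hand": 0},
    {"translation": [0.042, 0, 0.005], "twist": 0, "hand": 0},
    {"translation": [0, 0, 0], "twist": 0, "hand": 0},
    {"translation": [0, 0, 0], "twist": 0, "hand": 0},
  ],
)

```text
time: 14.65
tool_pos: [0.5198, -0.0158, 0.212]
tool_rot: [-0.0, 0.807, 0.59, 0.0]
contact_force: [0.8, -1.3, 1.5]
gripper_width: 0.239
grasp_force: 61.5
```

```bash
python3 roll.py 0.1
```

```text
[ 0.5198 -0.0158  0.212 ] [ 0.84 -1.26  1.54] [-0.338  0.052  0.023] 14.65
(array([ 0.5162, -0.0159,  0.079 , -0.3086,  0.0091,  0.0136]), np.float64(159.19343617570743))
(array([ 0.5127, -0.0154,  0.0748, -0.3086,  0.004 ,  0.0046]), np.float64(151.72060507744683))
```

The gauge slid with the hand instead of pivoting. I'll go back near centre, bottom the stud for more friction, then rock.

Request:
apply_moves(
  targets=[
    {"translation": [-0.04, 0, -0.02], "twist": 0, "hand": 0},
    {"translation": [-0.04, 0, 0], "twist": 0, "hand": 0},
    {"translation": [-0.04, 0, 0], "twist": 0, "hand": 0},
    {"translation": [0, 0, 0], "twist": 0, "hand": 0},
    {"translation": [0, 0, 0.03], "twist": 0, "hand": 0},
    {"translation": [0, 0, 0.03], "twist": 0, "hand": 0},
    {"translation": [0, 0, 0], "twist": 0, "hand": 0},
    {"translation": [0, 0, 0], "twist": 0, "hand": 0},
  ],
)

```text
time: 15.55
tool_pos: [0.5161, -0.0278, 0.2083]
tool_rot: [0.0, 0.807, 0.59, 0.0]
contact_force: [-0.7, 0.3, 4.4]
gripper_width: 0.241
grasp_force: 61.8
```

Request:
apply_moves(
  targets=[
    {"translation": [0, 0, 0.02], "twist": 0, "hand": 0},
    {"translation": [0, 0, 0], "twist": 0, "hand": 0},
  ],
)

```text
time: 15.75
tool_pos: [0.5166, -0.0278, 0.208]
tool_rot: [0.001, 0.807, 0.59, 0.001]
contact_force: [-2.1, 1.4, 10.5]
gripper_width: 0.243
grasp_force: 62.7
```

Request:
apply_moves(
  targets=[
    {"translation": [0, 0, 0.03], "twist": 0, "hand": 0},
    {"translation": [0.04, 0, 0.01], "twist": 0, "hand": 0},
    {"translation": [0.04, 0, 0.005], "twist": 0, "hand": 0},
    {"translation": [0.04, 0, 0.005], "twist": 0, "hand": 0},
    {"translation": [0, 0, 0], "twist": 0, "hand": 0},
    {"translation": [0, 0, 0], "twist": 0, "hand": 0},
  ],
)

```text
time: 16.35
tool_pos: [0.5219, -0.0175, 0.2066]
tool_rot: [0.004, 0.807, 0.59, 0.002]
contact_force: [-2.3, -0.5, 19.4]
gripper_width: 0.241
grasp_force: 65.0
```

```bash
python3 roll.py 0.1
```

```text
[ 0.5219 -0.0175  0.2066] [-2.35 -0.48 19.37] [-0.468  1.051  0.01 ] 16.35
(array([ 0.5163, -0.0273,  0.0762, -0.3087,  0.0738,  0.0087]), np.float64(107.56809281221464))
(array([ 0.5141, -0.0267,  0.074 , -0.3087,  0.0694,  0.0033]), np.float64(107.86399339893825))
```

Request:
apply_moves(
  targets=[
    {"translation": [0.04, 0, 0.005], "twist": 0, "hand": 0},
    {"translation": [0.04, 0, 0.006], "twist": 0, "hand": 0},
    {"translation": [0.04, 0, 0.007], "twist": 0, "hand": 0},
    {"translation": [0.04, 0, 0.008], "twist": 0, "hand": 0},
    {"translation": [0, 0, 0], "twist": 0, "hand": 0},
    {"translation": [0, 0, 0], "twist": 0, "hand": 0},
  ],
)

```text
time: 17.05
tool_pos: [0.5269, -0.0017, 0.2036]
tool_rot: [0.003, 0.807, 0.59, 0.002]
contact_force: [-2.6, 0.7, 18.0]
gripper_width: 0.241
grasp_force: 65.5
```

```bash
python3 roll.py 0.2
```

```text
[ 0.5269 -0.0017  0.2036] [-2.55  0.7  18.03] [-0.275  0.843 -0.094] 17.05
(array([ 0.5133, -0.0268,  0.0757, -0.3086,  0.1848,  0.0331]), np.float64(143.88221641738153))
(array([ 0.5113, -0.0262,  0.0729, -0.3086,  0.187 ,  0.0174]), np.float64(142.94749417131868))
```

Request:
apply_moves(
  targets=[
    {"translation": [0.04, 0, 0.009], "twist": 0, "hand": 0},
    {"translation": [0.04, 0, 0.01], "twist": 0, "hand": 0},
    {"translation": [0.03, 0, 0.008], "twist": 0, "hand": 0},
    {"translation": [0, 0, 0], "twist": 0, "hand": 0},
    {"translation": [0, 0, 0], "twist": 0, "hand": 0},
  ],
)

```text
time: 17.65
tool_pos: [0.5302, 0.0093, 0.2004]
tool_rot: [0.003, 0.807, 0.59, 0.002]
contact_force: [-1.7, 2.1, 16.7]
gripper_width: 0.241
grasp_force: 65.8
```

```bash
python3 roll.py 0.25
```

```text
[0.5302 0.0093 0.2004] [-1.69  2.08 16.68] [ 0.003  0.665 -0.074] 17.65
(array([ 0.516 , -0.0276,  0.0769, -0.3086,  0.2481,  0.0212]), np.float64(189.74381876283834))
(array([ 0.513 , -0.0269,  0.0728, -0.3086,  0.2599,  0.0072]), np.float64(175.8852350148614))
```

Request:
apply_moves(
  targets=[
    {"translation": [0, 0, -0.02], "twist": 0, "hand": 0},
    {"translation": [0, 0, -0.02], "twist": 0, "hand": 0},
    {"translation": [0, 0, -0.02], "twist": 0, "hand": 0},
    {"translation": [0, 0, 0], "twist": 0, "hand": 0},
    {"translation": [0, 0, 0], "twist": 0, "hand": 0},
  ],
)

```text
time: 18.25
tool_pos: [0.5283, 0.009, 0.2015]
tool_rot: [0.001, 0.807, 0.59, 0.0]
contact_force: [3.0, -1.3, 3.0]
gripper_width: 0.238
grasp_force: 63.6
```

Request:
apply_moves(
  targets=[
    {"translation": [0, 0, -0.02], "twist": 0, "hand": 0},
    {"translation": [0, 0, -0.025], "twist": 0, "hand": 0},
    {"translation": [0, 0, 0], "twist": 0, "hand": 0},
    {"translation": [0, 0, 0], "twist": 0, "hand": 0},
    {"translation": [0, 0, 0], "twist": 0, "hand": 0},
    {"translation": [0, 0, 0], "twist": 0, "hand": 0},
    {"translation": [0, 0, 0], "twist": 0, "hand": 0},
    {"translation": [0, 0, 0], "twist": 0, "hand": 0},
  ],
)

```text
time: 19.05
tool_pos: [0.5276, 0.0095, 0.2059]
tool_rot: [-0.0, 0.808, 0.59, -0.0]
contact_force: [1.3, -0.4, 0.9]
gripper_width: 0.241
grasp_force: 63.3
```

Request:
apply_moves(
  targets=[
    {"translation": [0, 0, 0], "twist": 0, "hand": 0},
    {"translation": [0, 0, 0], "twist": 0, "hand": 0},
    {"translation": [0, 0, 0], "twist": 0, "hand": 0},
    {"translation": [0, 0, 0], "twist": 0, "hand": 0},
    {"translation": [0, 0, 0], "twist": 0, "hand": 0},
    {"translation": [0, 0, 0], "twist": 0, "hand": 0},
    {"translation": [0, 0, 0], "twist": 0, "hand": 0},
    {"translation": [0, 0, 0], "twist": 0, "hand": 0},
  ],
)

```text
time: 19.85
tool_pos: [0.5277, 0.0095, 0.206]
tool_rot: [-0.0, 0.807, 0.59, -0.0]
contact_force: [1.1, 0.0, 1.5]
gripper_width: 0.239
grasp_force: 63.3
```

```bash
python3 roll.py 0.25; python3 look.py pics/l2.png
```

```text
[0.5277 0.0095 0.206 ] [1.12 0.02 1.51] [-0.334 -0.266  0.052] 19.85
(array([ 0.5164, -0.0254,  0.0834, -0.309 ,  0.2223,  0.0158]), np.float64(242.50187496421648))
(array([ 0.5146, -0.0246,  0.0796, -0.309 ,  0.2213, -0.015 ]), np.float64(233.29083826552946))
[0.5277 0.0095 0.206 ] [ 1.76 -0.36  0.98] [-0.298 -0.263  0.061] 19.95
crop 123 185 pointer/mark [('pointer_tip', [(0.53, [0.5285, -0.0161, 0.117])]), ('mark_tip', [])]
```

View pics/l2.png

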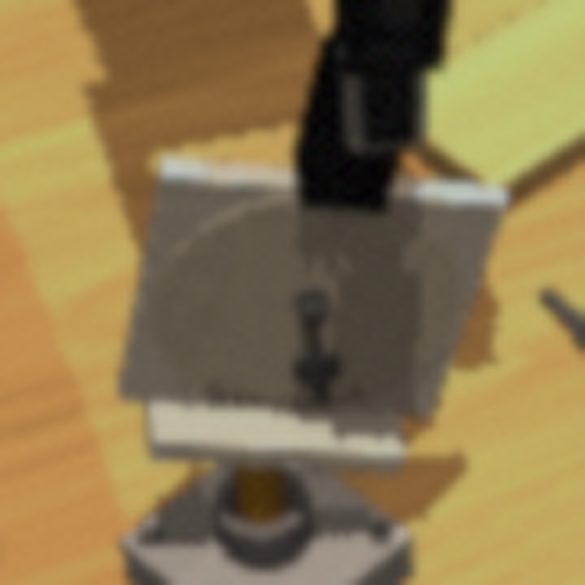

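Run:
```python
from h import *
im=grab_frame('scene');a,b=123,185
src=np.float32([[160,183],[506,206],[436,416],[122,400]])
H=cv2.getPerspectiveTransform(src,np.float32([[-50,106],[50,106],[50,10],[-50,10]]))
f=6.5;S=np.array([[1/f,0,b+.5/f-.5],[0,1/f,a+.5/f-.5],[0,0,1]])
A=np.array([[10,0,400],[0,-10,800],[0,0,1.]])@H@np.linalg.inv(S)
w=cv2.warpPerspective(im,A,(800,800),flags=cv2.INTER_CUBIC)[:,:,::-1]
cv2.imwrite('pics/r2.png',w[150:750])
P=lambda *p:cv2.perspectiveTransform(np.float32([p]),H)[0]
q=P((313,303),(317,370),(319,400));print(q.round(1),[np.arctan2(*(d*[1,-1])).round(3) for d in q[1:]-q[0]])
# vertical at pivot as seen (pointer must hang along world vertical): roll from corners
s=state();print(s['tool_pos'])
```

```text
[[ 1.6 59.8]
 [ 8.2 29.3]
 [11.3 14.9]] [np.float64(0.212), np.float64(0.213)]
[0.52776653 0.00944153 0.20598551]
```

View pics/r2.png

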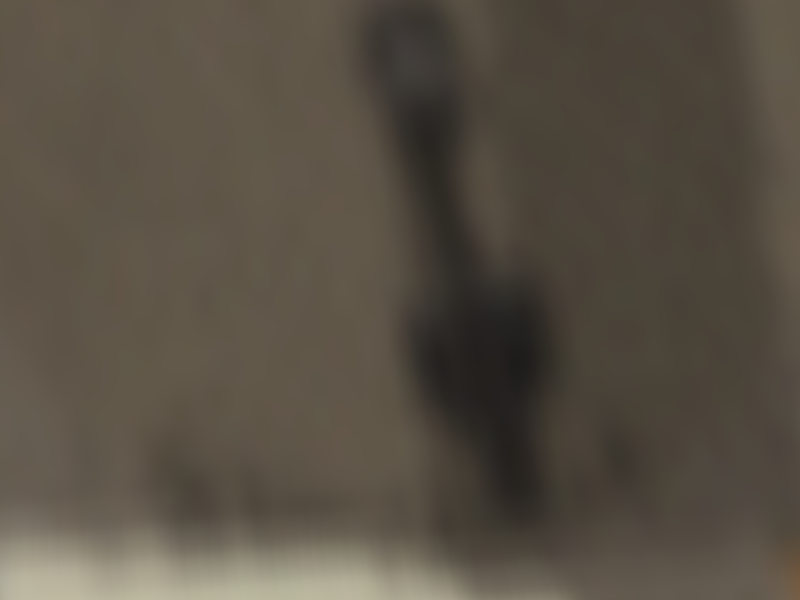

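Pointer reads about 0.22 and the mark about 0.265. I'll rock a little further with the stud bottomed, then ease off again.

Request:
apply_moves(
  targets=[
    {"translation": [0, 0, 0.03], "twist": 0, "hand": 0},
    {"translation": [0, 0, 0.03], "twist": 0, "hand": 0},
    {"translation": [0, 0, 0.025], "twist": 0, "hand": 0},
    {"translation": [0, 0, 0.02], "twist": 0, "hand": 0},
    {"translation": [0.035, 0, 0.009], "twist": 0, "hand": 0},
    {"translation": [0.035, 0, 0.009], "twist": 0, "hand": 0},
    {"translation": [0, 0, 0], "twist": 0, "hand": 0},
    {"translation": [0, 0, 0], "twist": 0, "hand": 0},
  ],
)

```text
time: 21.0
tool_pos: [0.5314, 0.0167, 0.198]
tool_rot: [0.001, 0.807, 0.59, 0.002]
contact_force: [-1.7, 2.2, 15.7]
gripper_width: 0.237
grasp_force: 65.9
```

```bash
python3 roll.py 0.28
```

```text
[0.5314 0.0167 0.198 ] [-1.66  2.22 15.71] [-0.016  0.837 -0.116] 21.0
(array([ 0.5151, -0.0269,  0.0767, -0.3088,  0.3035,  0.0238]), np.float64(208.1776363237575))
(array([ 0.5102, -0.0253,  0.071 , -0.3088,  0.3077,  0.0141]), np.float64(186.26714107759415))
```

Request:
apply_moves(
  targets=[
    {"translation": [0, 0, -0.02], "twist": 0, "hand": 0},
    {"translation": [0, 0, -0.02], "twist": 0, "hand": 0},
    {"translation": [0, 0, -0.02], "twist": 0, "hand": 0},
    {"translation": [0, 0, -0.02], "twist": 0, "hand": 0},
    {"translation": [0, 0, -0.025], "twist": 0, "hand": 0},
    {"translation": [0, 0, 0], "twist": 0, "hand": 0},
    {"translation": [0, 0, 0], "twist": 0, "hand": 0},
    {"translation": [0, 0, 0], "twist": 0, "hand": 0},
  ],
)

```text
time: 21.9
tool_pos: [0.5297, 0.0161, 0.2038]
tool_rot: [-0.0, 0.808, 0.59, -0.0]
contact_force: [0.9, -1.5, 1.5]
gripper_width: 0.238
grasp_force: 63.6
```

Request:
apply_moves(
  targets=[
    {"translation": [0, 0, 0], "twist": 0, "hand": 0},
    {"translation": [0, 0, 0], "twist": 0, "hand": 0},
    {"translation": [0, 0, 0], "twist": 0, "hand": 0},
    {"translation": [0, 0, 0], "twist": 0, "hand": 0},
    {"translation": [0, 0, 0], "twist": 0, "hand": 0},
    {"translation": [0, 0, 0], "twist": 0, "hand": 0},
    {"translation": [0, 0, 0], "twist": 0, "hand": 0},
    {"translation": [0, 0, 0], "twist": 0, "hand": 0},
  ],
)

```text
time: 22.7
tool_pos: [0.5299, 0.0161, 0.2042]
tool_rot: [-0.0, 0.807, 0.59, -0.0]
contact_force: [0.7, -0.8, 0.6]
gripper_width: 0.243
grasp_force: 63.6
```

Request:
apply_moves(
  targets=[
    {"translation": [0, 0, 0], "twist": 0, "hand": 0},
    {"translation": [0, 0, 0], "twist": 0, "hand": 0},
    {"translation": [0, 0, 0], "twist": 0, "hand": 0},
    {"translation": [0, 0, 0], "twist": 0, "hand": 0},
    {"translation": [0, 0, 0], "twist": 0, "hand": 0},
    {"translation": [0, 0, 0], "twist": 0, "hand": 0},
    {"translation": [0, 0, 0], "twist": 0, "hand": 0},
    {"translation": [0, 0, 0], "twist": 0, "hand": 0},
  ],
)

```text
time: 23.5
tool_pos: [0.5299, 0.0161, 0.2042]
tool_rot: [-0.0, 0.807, 0.59, -0.0]
contact_force: [0.3, -0.7, 0.1]
gripper_width: 0.243
grasp_force: 63.6
```

```bash
python3 roll.py 0.28; python3 look.py pics/l3.png
```

```text
[0.5299 0.0161 0.2042] [ 0.32 -0.68  0.15] [-0.445  0.002  0.085] 23.5
(array([ 0.5145, -0.0264,  0.0833, -0.309 ,  0.3007,  0.0196]), np.float64(202.42875456203504))
(array([ 0.5105, -0.0249,  0.078 , -0.309 ,  0.2966,  0.0173]), np.float64(183.556730150565))
[0.5299 0.0161 0.2042] [ 0.44 -1.36 -0.68] [-0.407 -0.08   0.071] 23.6
crop 123 187 pointer/mark [('pointer_tip', [(0.62, [0.5312, -0.0113, 0.1194]), (0.56, [0.7124, 0.1628, 0.0237])]), ('mark_tip', [])]
```

View pics/l3.png

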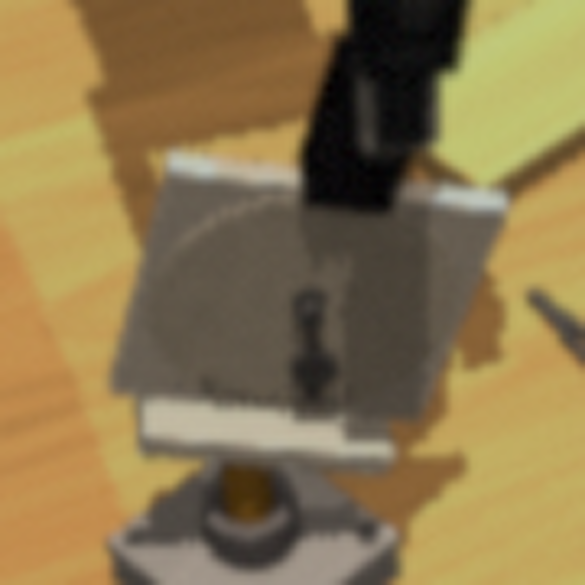

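The pointer bob (315,370) and tip region (315,405) hang nearly in line over the mark. I'll quantify this numerically on the rectified images.

```bash
cat > ang.py <<'E'
from h import *
def an(f,src,piv):
    im=cv2.imread(f).astype(np.float32).mean(2)
    H=cv2.getPerspectiveTransform(np.float32(src),np.float32([[-50,106],[50,106],[50,10],[-50,10]]))
    p0=cv2.perspectiveTransform(np.float32([[piv]]),H)[0,0]
    Hi=np.linalg.inv(H);th=np.arange(-.1,.62,.01);out=[]
    for r in np.arange(14,45,3.):
        q=np.stack([p0[0]+r*np.sin(th),p0[1]-r*np.cos(th)],1).astype(np.float32)
        w=cv2.perspectiveTransform(q[None],Hi)[0]
        v=cv2.remap(im,w[:,0][None],w[:,1][None],cv2.INTER_LINEAR)[0]
        base=np.interp(th,[th[0],th[-1]],[np.median(v[:12]),np.median(v[-12:])])
        d=np.clip(base-v-12,0,None);k=d.argmax();win=abs(th-th[k])<.25
        out.append((r,th[k].round(2),(th*d*win).sum()/(d*win).sum(),d.max().round()))
    print(f,p0.round(1));[print("  r%2d peak %.2f centroid %.3f depth %d"%o) for o in out]
an("pics/dial.png",[[101,82],[504,67],[475,381],[131,404]],(307,235))
an("pics/l2.png",[[160,183],[506,206],[436,416],[122,400]],(313,303))
an("pics/l3.png",[[170,178],[506,209],[420,420],[112,390]],(310,303))
E
python3 ang.py
```

```text
pics/dial.png [ 0.3 61.3]
  r14 peak 0.04 centroid 0.042 depth 2
  r17 peak 0.03 centroid 0.036 depth 6
  r20 peak 0.27 centroid 0.217 depth 11
  r23 peak 0.22 centroid 0.185 depth 16
  r26 peak 0.23 centroid 0.178 depth 14
  r29 peak 0.21 centroid 0.177 depth 15
  r32 peak 0.22 centroid 0.174 depth 10
  r35 peak 0.26 centroid 0.165 depth 7
  r38 peak 0.29 centroid 0.243 depth 25
  r41 peak 0.27 centroid 0.216 depth 29
  r44 peak 0.01 centroid 0.097 depth 22
pics/l2.png [ 1.6 59.8]
  r14 peak 0.17 centroid 0.159 depth 11
  r17 peak 0.19 centroid 0.168 depth 14
  r20 peak 0.18 centroid 0.176 depth 16
  r23 peak 0.20 centroid 0.186 depth 16
  r26 peak 0.19 centroid 0.229 depth 14
  r29 peak 0.31 centroid 0.252 depth 19
  r32 peak 0.29 centroid 0.233 depth 26
  r35 peak 0.24 centroid 0.210 depth 28
  r38 peak 0.23 centroid 0.203 depth 32
  r41 peak 0.23 centroid 0.210 depth 31
  r44 peak 0.23 centroid 0.218 depth 24
pics/l3.png [ 3.  58.7]
  r14 peak 0.27 centroid 0.256 depth 18
  r17 peak 0.27 centroid 0.259 depth 24
  r20 peak 0.29 centroid 0.264 depth 32
  r23 peak 0.27 centroid 0.263 depth 26
  r26 peak 0.24 centroid 0.254 depth 26
  r29 peak 0.22 centroid 0.252 depth 28
  r32 peak 0.17 centroid 0.239 depth 32
  r35 peak 0.25 centroid 0.254 depth 30
  r38 peak 0.24 centroid 0.243 depth 33
  r41 peak 0.24 centroid 0.243 depth 31
  r44 peak 0.25 centroid 0.242 depth 21
```

```bash
cat > pnp.py <<'E'
from h import *
from scipy.optimize import least_squares
L=np.array([[.004,-.05,.106],[.004,.05,.106],[.004,.05,.010],[.004,-.05,.010]])
def go(nm,c,a,b,f,yaw=-.309,x0=(.514,-.03,.08)):
    px=(np.array(c)+.5)/f-.5+[b,a]
    r=least_squares(lambda u:np.r_[(proj('scene',pts([*u[:3],yaw+u[5],u[3],u[4]],L))-px).ravel(),u[4]/.02,u[5]/.02],[*x0,.1,0,0])
    v=r.x;print(nm,v.round(3),"res",np.abs(r.fun[:8]).max().round(2))
    return v
go("dial",[[101,82],[504,67],[475,381],[131,404]],0,178,4,x0=(.66,-.03,.387))
go("l1",[[105,197],[463,168],[466,386],[148,418]],124,176,6.5)
go("l2",[[160,183],[506,206],[436,416],[122,400]],123,185,6.5)
v=go("l3",[[170,178],[506,209],[420,420],[112,390]],123,187,6.5)
# predicted image (l3 coords) of pointer/mark for this pose, on plane x=6..10mm
V=[*v[:3],-.309+v[5],v[3],v[4]]
I=lambda P:((proj('scene',pts(V,np.array(P)))-[187,123]+.5)*6.5-.5).round(0).tolist()
for x in(.006,.010):
    print(x,"pivot",I([[x,0,.063]]),[(a,I([[x,r*np.sin(a),.063-r*np.cos(a)] for r in(.027,.037)])) for a in(.22,.27,.32)])
E
python3 pnp.py
```

```text
dial [ 0.654 -0.029  0.383  0.009  0.006 -0.009] res 0.76
l1 [ 0.509 -0.031  0.078  0.005  0.006 -0.004] res 0.47
l2 [ 0.507 -0.022  0.072  0.221  0.012 -0.004] res 0.55
l3 [ 0.502 -0.02   0.067  0.276  0.01  -0.002] res 0.78
0.006 pivot [[308.0, 298.0]] [(0.22, [[307.0, 358.0], [306.0, 379.0]]), (0.27, [[311.0, 358.0], [312.0, 379.0]]), (0.32, [[315.0, 357.0], [318.0, 378.0]])]
0.01 pivot [[309.0, 308.0]] [(0.22, [[308.0, 368.0], [308.0, 389.0]]), (0.27, [[312.0, 367.0], [313.0, 388.0]]), (0.32, [[317.0, 367.0], [319.0, 388.0]])]
```

```bash
cat >> pnp.py <<'E'
print("----")
v=go("dial",[[101,82],[504,67],[475,381],[131,404]],0,178,4,x0=(.66,-.03,.387))
V=[*v[:3],-.309+v[5],v[3],v[4]]
for x in(.005,.007,.009):
    I=lambda P:((proj('scene',pts(V,np.array(P)))-[178,0]+.5)*4-.5)
    print(x,I([[x,0,.063]]).round(0))
    for t in((344,350),(349,366),(308,322),(308,378)):
        r=least_squares(lambda u:(I([[x,u[1]*np.sin(u[0]),.063-u[1]*np.cos(u[0])]])-t).ravel(),[.2,.035],x_scale=[1,.05]);print("  ",t,r.x.round(4))
E
python3 pnp.py | sed -n '/----/,$p'; python3 -c "
from plant import *;s=state();print(s['contact_force'],s['time'])"
```

```text
----
dial [ 0.654 -0.029  0.383  0.009  0.006 -0.009] res 0.76
0.005 [[305. 230.]]
   (344, 350) [0.2852 0.0401]
   (349, 366) [0.2845 0.0459]
   (308, 322) [0.0308 0.0285]
   (308, 378) [0.0214 0.0472]
0.007 [[306. 234.]]
   (344, 350) [0.2871 0.0387]
   (349, 366) [0.2861 0.0444]
   (308, 322) [0.0226 0.0272]
   (308, 378) [0.0163 0.0458]
0.009 [[307. 238.]]
   (344, 350) [0.2891 0.0373]
   (349, 366) [0.2878 0.043 ]
   (308, 322) [0.0136 0.0259]
   (308, 378) [0.0109 0.0444]
[ 0.32263022 -0.93842595  0.56419611] 23.8
```

```bash
python3 -c "
from plant import *;print(job_done())"
```

```text
the job is handed in; nothing more can be done
None
```

I've handed the job in, result not reported: the gauge is held on the low-sleeve stud, pressed about 4 mm, foot centre about 6 mm off it, leaning 0.28–0.30 rad by my image measurements, with the mark at about 0.28 rad.

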